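# Seat the reference cell in the photometer

## Robot

A 6-joint arm with a two-finger parallel gripper is mounted at the origin on a cart in front of the work surface, level with it; the furniture and walls round the work are solid. World frame = base frame: x ahead of the robot, y to its left, z up, the work surface at z = 0. Lengths are in m, angles in rad, forces in N, time in s.
With the tool pointing down it reaches from about 0.35 to 0.775 m from the base axis. Payload 7.3 kg.
Tool frame: the origin (TCP) lies at the very end of the fingers, on their centre line; the grasp point (between the pads) lies 19 mm behind it (robot.hold_point_z is the distance from the TCP to the grasp point, in m); y points along the fingers, z is the direction in which the jaws open and shut, and the axes are right-handed (so a half turn about y gives the same grasp; the last joint's range is limited). The gripper opens to 92 mm and grips with 3 to 60 N. Pads are 19 mm wide; open, the fingers measure 130 mm over their backs; the gripper's body (75 mm by 190 mm) begins 47 mm behind the grasp point.
Start: joints at [0.968, 0.342, 1.524, -0, 1.275, -0.146], TCP at [0.232, 0.471, 0.193] pointing down, gripper open.
Joint ranges: [-2.53, 2.53], [-0.77, 2.02], [0.04, 2.7], [-1, 4.14], [0.28, 2.66], [-3.11, 3.11]. Speed limits (rad/s): [2.57, 2.57, 3.14, 3.14, 3.14, 3.14].

## Interface

Orientations are given as [roll, pitch, yaw] about the fixed x, y, z axes, in that order (R = Rz(yaw) Ry(pitch) Rx(roll)).
In Python, from cell import robot gives the robot as it stands.
- The arm moves only by the shell command python3 -m crank 'ROWS' [OPENING] [FORCE]. ROWS is a JSON object of lists of equal length, an entry for each row: "xyz": the shift along the tool's x, y, z in cm, a list of three; "roll": the turn about the tool's y in degrees. A call has 1 to 20 rows; each row shifts and turns the commanded pose from where the row before left it, along the tool's axes as they then stand; what a row does not reach is not made up. A row lasts 1/10 s, in which the tool goes at most 50 mm and 8.59 degrees, less where a joint would pass 70% of its speed; a pose out of reach is approached as far as the arm can. A call is refused whole if a number of a shift passes 5 or a number of a turn 8.59, either way. A call with a gripper value outside its range is refused whole. OPENING is the gripper command: -1 is fully open, 1 is shut, values between are in proportion, set as the call begins (- or left out, the last holds). The fingers move at their own pace and stop on an object; FORCE is the grip in N (left out, the last holds). Time passes only in rows, so rows that do not move let the fingers close. It gives the time, the measured TCP pose, the force and the opening at its end, in the units of the state.
- robot.observe(): the state, without advancing time (a new reading comes with each control period).
- robot.read_camera(name): name is "scene" or "top" or "wrist"; returns the picture (384x512x3 uint8, red, green, blue); there is no depth.
- robot.calibration(name): a dict with "intrinsics" (3x3 intrinsics, pixels), "pose" (4x4, takes a point from camera to world coordinates). Camera axes: x right, y down, z forward; pixel columns grow to the right and rows downward; lengths in m; the calibration is good to about 2 mm. A picture is of the moment at which its call begins: read the wrist's pose just before it. calibration takes no time and is no camera call; for the wrist camera it gives the pose at the moment of the call.
- robot.hand_in(): hands the job in, once; it reports no verdict.
The state is a dict: "time": time; "qpos": joint angles; "qvel": joint speeds; "joint_efforts": joint torques, N m; "tool_pos": TCP position; "tool_rot": TCP orientation; "contact_force": force on the tool from outside, world axes, zero at the start; "torque": the same for the moment, N m; "opening": finger opening in m.
Only numpy, scipy, OpenCV 4.12 (cv2) and the standard library are available. Lean on these libraries where they do the work, as an engineer would, in place of code of your own. Each camera call takes 0.05 s, during which the arm holds its last target.

## Task

Set the glass reference cell upright into the square well of the photometer with its two clear faces squarely across the light path (one facing the lamp barrel, the other the receiver box), and press it down past the spring shoe until it is fully home on its seat. The seat's height was reset for another test and cannot be seen, so feel for the bottom and press it home gently, as the seat is easily damaged; then let go and leave the other things on the bench undisturbed.

Things in the scene. Friction and masses are not known exactly. Their poses are not given: they have to be found in the camera images.
- cell_center (a point): Centre of the loose cell, half-way up (39 mm above its underside). A grey square column, 24 x 24 x 78 mm, 60 to 130 g, standing upright on the worktop. x axis: square to its two clear faces, where a glass window shows 6 to 52 mm above the underside; y: square to the two sides with fine upright ribs; z up. Grip the solid head, 52 to 78 mm above the underside, across either pair of sides.
- cell: The same cell: origin at the middle of its underside, axes as at its centre. The foot is stepped in to 20 mm wide over the lowest 3 mm. Fully home, its underside is 8 to 28 mm above the worktop, so its top stands 30 to 50 mm above the well's mouth.
- well_mouth (a point): Centre of the well's mouth, 56 mm above the worktop, level with its rim. y axis: the light path, from the receiver (grey box) towards the lamp (round finned metal barrel); x: across it, towards the spring shoe; z up. The well is 27 x 27 mm inside, from 51 mm above the worktop down; above that a 45 degree flare widens it by 4 mm a side.
- holder: The photometer, fixed: base 60 x 150 mm, nothing on it higher than 57 mm; origin on the worktop below the well's centre, axes as at the mouth. Its seat, deep in the well, is a plate on hard rubber (15 N/mm), 8 to 28 mm above the worktop, different each time and measured by nothing. The cell may press on the photometer with at most 28 N in all (shoe squeeze included, so push with under 25 N).
- shoe_nose (a point): Middle of the nose of the steel spring shoe in the well's +x wall, 32 mm above the worktop. It stands 4.5 mm into the well, sloping in from 50 down to 36 mm above the worktop, and pushes the cell on to the -x wall (so a seated cell sits 1.5 mm to -x). Pushing the cell down past it takes 3 to 9 N; the cell does not sink by itself.
- seat_pin (a joint): Small sprung pin in the middle of the seat: 0 = standing 4 mm out of the seat, 0.004 m = pressed flush by a fully seated cell (about 1.5 N); it moves only over the last 4 mm.
- toroid: Wound ring core, 40 x 46 x 12 mm, lying on the worktop: a bystander, origin under its middle.
- screwdriver: Small screwdriver, 135 mm long, 14 mm thick, lying along its y axis: a bystander, origin under its middle.
- wire_reel: Reel of solder wire, 54 mm across, 36 mm tall, standing on its flange: a bystander, origin under its middle.
Not all that is in view belongs to the job. Leave any blue or pink look-alike of the cell alone.

How it is judged:
At the end, for the whole second after the job is handed in: The cell stands in the well, its foot pressing the seat pin in by more than 2.5 of its 4 mm (within 1.5 mm of the seat), its axis within 4 mm of the well's axis and 0.08 rad of upright, the normal of its clear faces within 0.1 rad of the light path (either way round), released and at rest (value of joint seat_pin above 0.0025 m and horizontal distance between cell_center and well_mouth below 0.004 m and angle between cell_center's own z axis and vertical below 0.08 rad and angle between the x axis of cell_center and the y axis of well_mouth, either way round below 0.1 rad and linear speed of cell below 0.01 m/s); the robot touches nothing.
It fails at once if the cell is pressed against the photometer with more than 28 N (contact force between cell and holder above 28 N).
It fails at once if the gripper or arm pushes the photometer itself with more than 25 N (contact force between any of the arm, the fingers and holder above 25 N).
It fails at once if a bystander (ring core, screwdriver or wire reel) is moved by more than 20 mm (distance of any of toroid, screwdriver, wire_reel from where it was at the start of the episode above 0.02 m).
It also fails if it takes over 40 s, if anything falls off the work surface, if the arm or the gripper's body presses on something with over 40 N, if the wrist force passes 120 N, or if a joint passes its speed limit or range.

## Working session

There is one attempt and no reset: what is moved stays moved. The work goes in short steps, Python scripts to look and compute and a shell command to move; the robot and the scene stay as the last step left them, time stands still between calls to the robot, and variables do not carry over. Pictures are saved under pics/ and viewed, and the job is handed in when it is done.

```bash
mkdir -p pics; ls; python3 - <<'E'
from cell import robot
import cv2,numpy as np
s=robot.observe(); print({k:np.round(v,3).tolist() for k,v in s.items()}, robot.hold_point_z)
for n in ["scene","top","wrist"]:
    c=robot.calibration(n); print(n,np.round(c["intrinsics"],1).tolist(),np.round(c["pose"],3).tolist())
    im=robot.read_camera(n); cv2.imwrite(f"pics/{n}0.png",im[...,::-1])
E
```

```text
pics
{'time': 0.0, 'qpos': [0.968, 0.343, 1.525, -0.0, 1.275, -0.146], 'qvel': [0.001, -0.0, -0.0, -0.001, 0.001, -0.0], 'joint_efforts': [-0.001, -43.124, -24.422, 0.072, 0.056, -0.0], 'tool_pos': [0.231, 0.471, 0.193], 'tool_rot': [-1.572, 0.0, -0.457], 'contact_force': [0.036, 0.272, -0.109], 'torque': [-0.068, -0.017, -0.028], 'opening': 0.092} 0.0188
scene [[379.9, 0.0, 257.7], [0.0, 379.9, 193.9], [0.0, 0.0, 1.0]] [[0.906, -0.326, 0.271, 0.3], [-0.423, -0.676, 0.603, -0.454], [-0.013, -0.661, -0.751, 0.696], [0.0, 0.0, 0.0, 1.0]]
top [[473.4, 0.0, 251.9], [0.0, 473.4, 192.9], [0.0, 0.0, 1.0]] [[-0.025, -0.996, 0.089, 0.453], [-1.0, 0.024, -0.012, 0.029], [0.01, -0.09, -0.996, 0.942], [0.0, 0.0, 0.0, 1.0]]
wrist [[285.8, 0.0, 256.1], [0.0, 285.8, 191.7], [0.0, 0.0, 1.0]] [[0.441, 0.868, 0.229, 0.17], [0.897, -0.426, -0.115, 0.501], [-0.002, 0.256, -0.967, 0.384], [0.0, 0.0, 0.0, 1.0]]
```

View pics/scene0.png

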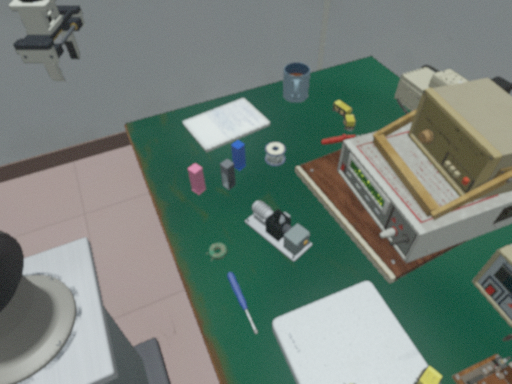

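View pics/top0.png

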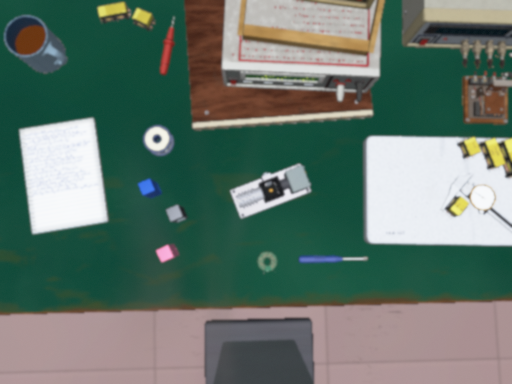

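View pics/wrist0.png

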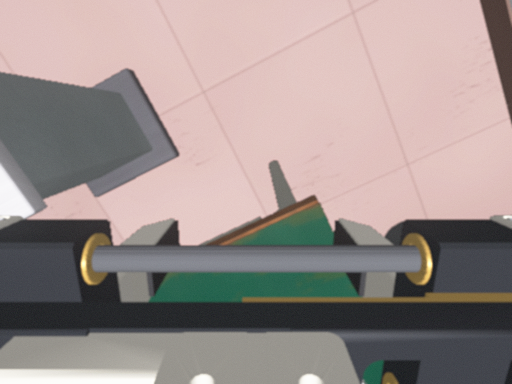

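The candidates are upright square columns: pink at top (166,254), blue at top (148,187), grey at top (176,213) / scene (228,173). Grey fits the description. The photometer is at top (271,190), with its grey receiver box at (296,178). I'll confirm with enlarged crops.

```bash
python3 - <<'E'
import cv2,numpy as np
t=cv2.imread("pics/top0.png");s=cv2.imread("pics/scene0.png")
a=cv2.resize(t[150:270,130:330],None,fx=4,fy=4,interpolation=cv2.INTER_CUBIC)
cv2.imwrite("pics/topc.png",a)
b=cv2.resize(s[130:270,180:330],None,fx=4,fy=4,interpolation=cv2.INTER_CUBIC)
cv2.imwrite("pics/scenec.png",b)
E
```

```text
(no output)
```

View pics/topc.png

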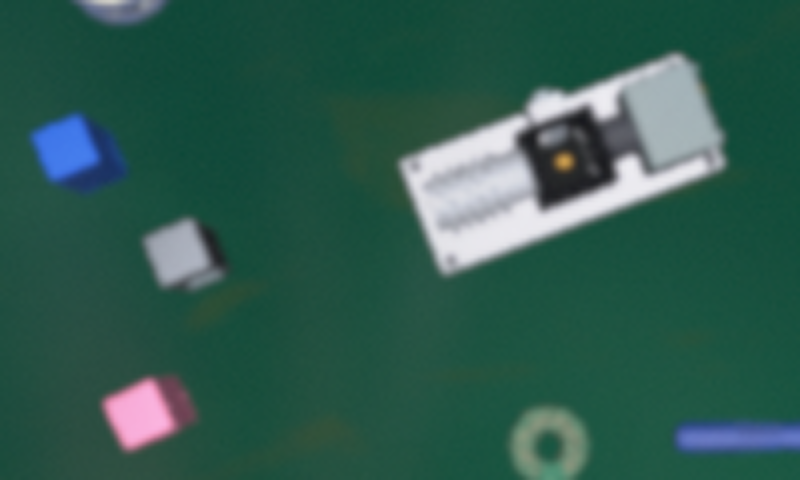

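View pics/scenec.png

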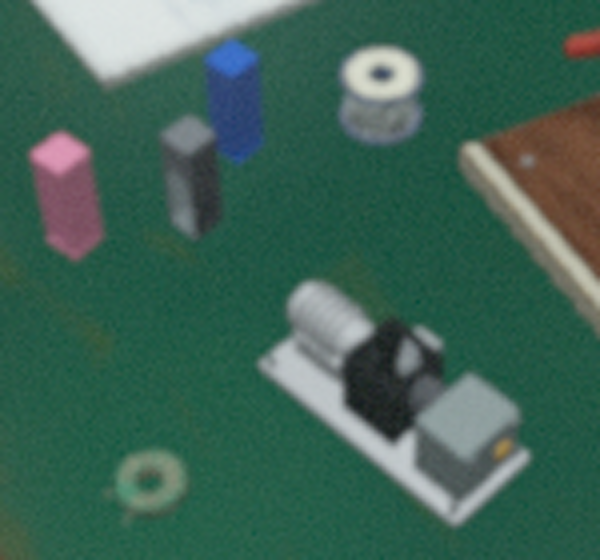

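The crops confirm it. The grey column shows a pale window on its -x side (scene crop (180,190)) and a dark ribbed side at (205,195). The pink and blue columns are plain. The well with its orange pin is at top crop (565,161), the shoe knob is on its +x side, and the lamp barrel points towards world +y.

```bash
cat > h.py <<'E'
from cell import robot
import cv2,numpy as np
def ray(cal,uv):
    K=cal["intrinsics"];P=np.array(cal["pose"])
    d=P[:3,:3]@np.linalg.solve(np.array(K),[uv[0],uv[1],1.]); return P[:3,3],d
def onz(cal,uv,z):
    o,d=ray(cal,uv); return o+d*(z-o[2])/d[2]
def tri(c1,u1,c2,u2):
    A=[];b=[]
    for c,u in((c1,u1),(c2,u2)):
        o,d=ray(c,u);d=d/np.linalg.norm(d);M=np.eye(3)-np.outer(d,d);A.append(M);b.append(M@o)
    return np.linalg.lstsq(np.vstack(A),np.hstack(b),rcond=None)[0]
def proj(cal,p):
    P=np.linalg.inv(np.array(cal["pose"]));q=P[:3,:3]@np.array(p)+P[:3,3];q=np.array(cal["intrinsics"])@q;return q[:2]/q[2]
E
python3 - <<'E'
from h import *
c=robot.calibration("top");sc=robot.calibration("scene")
off=np.array([130,150]);
T=lambda u:off+(np.array(u)+.5)/4-.5
S=lambda u:np.array([180,130])+(np.array(u)+.5)/4-.5
pl=[(400,160),(680,54),(726,163),(446,276)]
for z in(0,.008):
    p=np.array([onz(c,T(u),z) for u in pl]);print(np.round(p,4).tolist(),p.mean(0).round(4))
    e=p[0]+p[3]-p[1]-p[2];print("yaw",np.degrees(np.arctan2(e[1],e[0])),np.linalg.norm(p[0]-p[1]),np.linalg.norm(p[0]-p[3]))
print("plate right scene/tops",tri(c,T((726,163)),sc,S((457,524))), tri(c,T((446,276)),sc,S((258,363))))
img=cv2.imread("pics/top0.png");hs=cv2.cvtColor(img,cv2.COLOR_BGR2HSV)
m=((hs[...,1]<60)&(hs[...,2]>100)).astype(np.uint8);m[:, :160]=0;m[:,195:]=0;m[:195]=0;m[235:]=0
cs,_=cv2.findContours(m,0,2);k=max(cs,key=cv2.contourArea);r=cv2.minAreaRect(k);print(r,cv2.contourArea(k))
for nm,u in(("cell",T((178,253))),("rect",r[0])):print(nm,onz(c,u,.078))
q=np.array([onz(c,T(u),.078) for u in[(143,240),(190,217),(212,268),(165,290)]]);print(q.round(4).tolist(),q.mean(0))
e=q[0]+q[1]-q[2]-q[3];print("cell x yaw",np.degrees(np.arctan2(e[1],e[0])))
e=q[0]+q[3]-q[1]-q[2];print("cell y yaw",np.degrees(np.arctan2(e[1],e[0])))
print("pin",onz(c,T((565,161)),.02))
E
```

```text
[[0.5448, 0.0618, 0.0], [0.5949, -0.08, 0.0], [0.5394, -0.1011, 0.0], [0.4863, 0.0402, 0.0]] [ 0.5414 -0.0198  0.    ]
yaw 110.03007437199406 0.15037605723235975 0.06231307430996233
[[0.544, 0.0615, 0.008], [0.5937, -0.079, 0.008], [0.5386, -0.1, 0.008], [0.4861, 0.0401, 0.008]] [ 0.5406 -0.0194  0.008 ]
yaw 110.03007437199408 0.14909862524463835 0.06178372997256015
plate right scene/tops [ 0.53894813 -0.10051155  0.00423986] [0.48637415 0.03999781 0.00686567]
((174.2568359375, 214.06504821777344), (17.379724502563477, 14.48310375213623), 65.55604553222656) 200.0
cell [0.49702063 0.16101667 0.078     ]
rect [0.4948462  0.16079901 0.078     ]
[[0.5033, 0.1769, 0.078], [0.5133, 0.1554, 0.078], [0.4898, 0.1456, 0.078], [0.4803, 0.1671, 0.078]] [0.49670082 0.16124601 0.078     ]
cell x yaw 22.787175854572247
cell y yaw 114.3779661857832
pin [ 0.54040588 -0.0195436   0.02      ]
```

```bash
python3 -m crank '{"xyz":[[3.75,0,-1.61],[3.75,0,-1.61],[3.75,0,-1.61],[3.75,0,-1.61],[3.75,0,-1.61],[3.75,0,-1.61],[3.75,0,-1.61],[3.75,0,-1.61],[3.75,0,-1.61],[3.75,0,-1.61],[0,0,0],[0,0,0],[0,0,0],[0,0,0],[0,0,0],[0,0,0],[0,0,0],[0,0,0]],"roll":[0,0,0,0,0,0,0,0,0,0,-7.2,-7.2,-7.2,-7.2,-7.2,-7.2,-7.2,0]}' -0.2 30
python3 - <<'E'
from h import *
s=robot.observe();print(s["time"],s["tool_pos"],s["tool_rot"],s["qpos"].round(3) if hasattr(s["qpos"],'round') else s["qpos"])
c=robot.calibration("wrist");im=robot.read_camera("wrist")
print(proj(c,[.497,.161,.078]),proj(c,s["tool_pos"]),proj(c,[.541,-.0195,.056]))
cv2.imwrite("pics/w1.png",im[...,::-1]);np.save("w1.npy",c["pose"])
E
```

```text
time: 1.95
tool_pos: [0.4969, 0.1613, 0.1931]
tool_rot: [-1.571, 0.001, 0.424]
contact_force: [0.2, -0.2, -0.5]
opening: 0.055
1.95 [0.49691913 0.16126269 0.19306027] [-1.57058189e+00  5.21113733e-04  4.23897418e-01] [ 0.167  0.338  1.531  0.     1.273 -1.828]
[256.41038433 180.66510743] [256.88075956 216.13559036] [ 96.26210188 147.23027806]
```

View pics/w1.png

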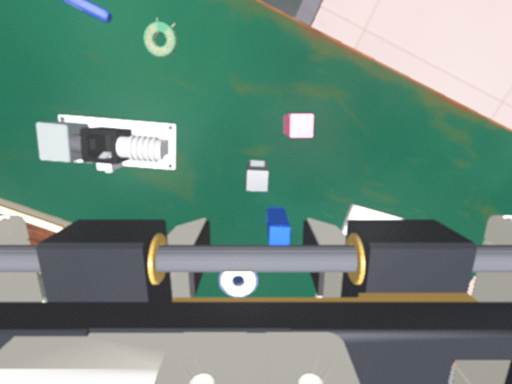

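The wrist view shows the cell head at (257,180) with its pale window at (257,163). The photometer is at (105,145), the pink column at (299,125), and the blue one at (278,225). Next I'll measure the cell head and the photometer in this view.

```bash
python3 - <<'E'
from h import *
im=cv2.imread("pics/w1.png")
cv2.imwrite("pics/w1c.png",cv2.resize(im[150:200,235:280],None,fx=12,fy=12,interpolation=cv2.INTER_CUBIC))
cv2.imwrite("pics/w1h.png",cv2.resize(im[105:180,30:185],None,fx=5,fy=5,interpolation=cv2.INTER_CUBIC))
E
```

```text
(no output)
```

View pics/w1c.png

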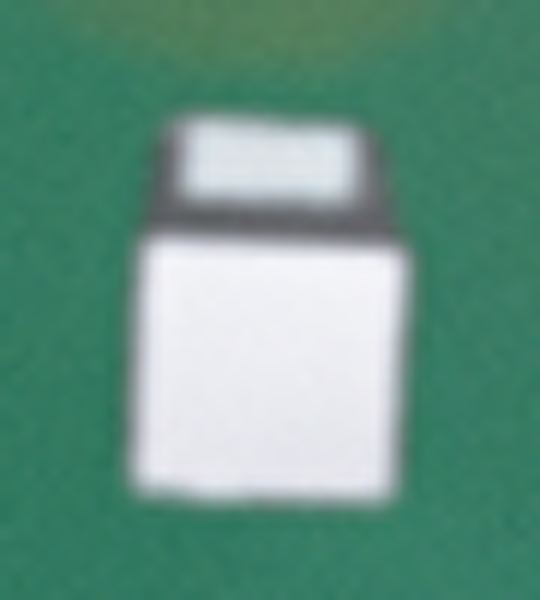

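View pics/w1h.png

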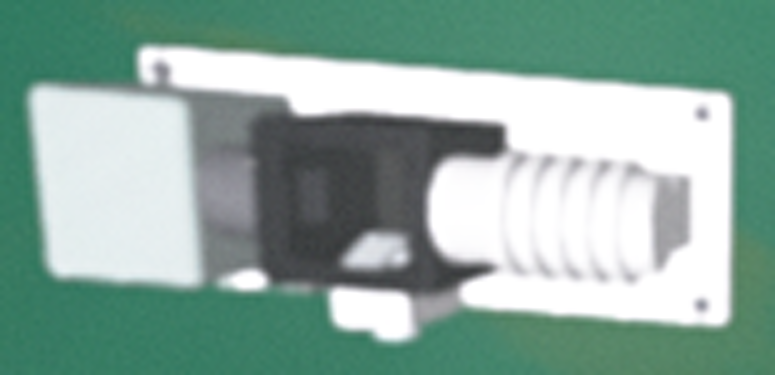

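The window is clear on the tool -x side of the head, and the head corners in the crop are (140,240), (408,243), (393,497) and (133,492).

```bash
python3 - <<'E'
from h import *
c=robot.calibration("wrist");c["pose"]=np.load("w1.npy")
q=np.array([onz(c,np.array([235,150])+(np.array(u)+.5)/12-.5,.078) for u in[(140,240),(408,243),(393,497),(133,492)]])
print(q.round(4).tolist(),q.mean(0))
e=q[2]+q[3]-q[0]-q[1];print(np.degrees(np.arctan2(e[1],e[0])),np.linalg.norm(e)/2)
e=q[0]+q[3]-q[1]-q[2];print(np.degrees(np.arctan2(e[1],e[0])),np.linalg.norm(e)/2)
E
```

```text
[[0.4903, 0.1458, 0.078], [0.4806, 0.168, 0.078], [0.5027, 0.1768, 0.078], [0.5121, 0.1547, 0.078]] [0.49641001 0.16133859 0.078     ]
21.89112157002769 0.023657468094654376
-66.60638299927776 0.02410218750268592
```

```bash
python3 -m crank '{"xyz":[[-0.04,0,0],[0,3,0],[0,3,0],[0,3,0],[0,2.5,0],[0,1.5,0],[0,0.86,0],[0,0,0]],"roll":[1.6,0,0,0,0,0,0,0]}' 
python3 -m crank '{"xyz":[[0,0,0],[0,0,0],[0,0,0],[0,0,0],[0,0,0],[0,0,0]],"roll":[0,0,0,0,0,0]}' 1 45
```

```text
time: 2.8
tool_pos: [0.4961, 0.1611, 0.0539]
tool_rot: [-1.57, 0.002, 0.393]
contact_force: [0.5, 0.0, 0.0]
opening: 0.055
time: 3.4
tool_pos: [0.4968, 0.1612, 0.0549]
tool_rot: [-1.571, -0.0, 0.395]
contact_force: [-0.1, -0.6, 0.3]
opening: 0.012
```

The opening of 12 mm is less than the 24 mm cell, so I'll look before going on.

```bash
python3 - <<'E'
from h import *
s=robot.observe();print(s["opening"],s["tool_pos"])
im=robot.read_camera("wrist");cv2.imwrite("pics/w2.png",im[...,::-1])
sc=robot.read_camera("scene");cv2.imwrite("pics/s2.png",cv2.resize(sc[80:230,150:320],None,fx=4,fy=4)[...,::-1])
print(robot.observe()["opening"])
E
```

```text
0.011990511901093601 [0.49681043 0.16116097 0.05490902]
0.004063231599955777
```

View pics/w2.png

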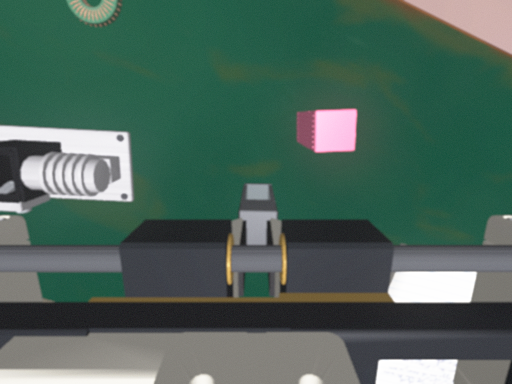

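View pics/s2.png

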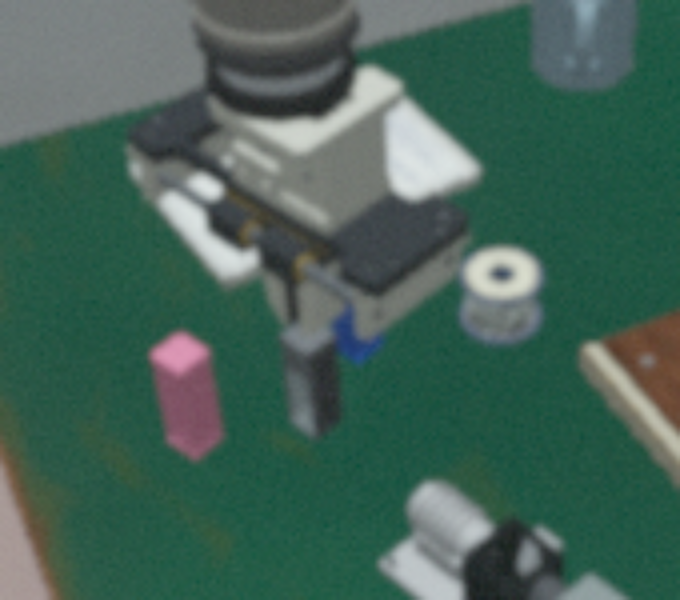

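```bash
python3 - <<'E'
from h import *
s=robot.observe();c=robot.calibration("scene");w=robot.calibration("wrist")
t=np.array(s["tool_pos"]);print(s["opening"],s["contact_force"])
for dz in(0,.019,.0375,.023):print(dz,(proj(c,t+[0,0,dz])-[150,80])*4,proj(w,t+[0,0,dz]))
print((proj(c,[.4964,.1613,0.078])-[150,80])*4,proj(w,[.4964,.1613,0.078]),proj(w,[.4964,.1613,0]))
im=cv2.imread("pics/w2.png");cv2.imwrite("pics/w2c.png",cv2.resize(im[170:310,180:330],None,fx=4,fy=4))
im=robot.read_camera("wrist")[...,::-1];cv2.imwrite("pics/w3c.png",cv2.resize(im[170:310,180:330],None,fx=4,fy=4))
E
```

```text
0.004063231599955777 [ 0.28326591 -0.30042039 -0.55731422]
0 [307.02909938 360.58803864] [256.86882818 216.11304603]
0.019 [304.62827829 337.66547894] [256.92529036 226.11532432]
0.0375 [302.2156491  314.63017782] [256.9922978  237.98569518]
0.023 [304.1130198  332.74589394] [256.93864814 228.48165514]
[303.43737546 332.48886041] [257.37627535 228.22796732] [257.05913301 195.06421722]
```

View pics/w2c.png

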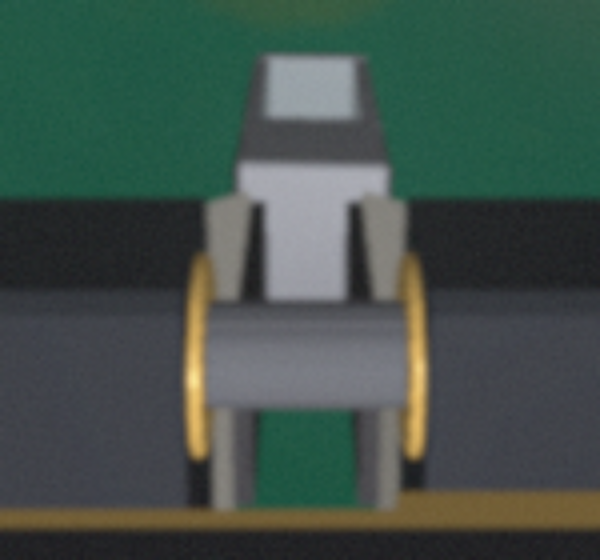

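View pics/w3c.png

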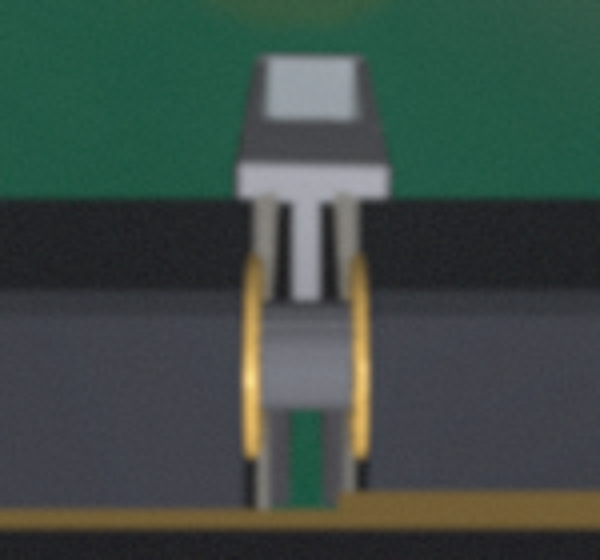

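The closed fingers hide part of the cell's head, as if the tips were above its top, although the TCP reads 55 mm. I'll look closer before I trust the TCP height.

```bash
python3 - <<'E'
from h import *
sc=robot.read_camera("scene");cv2.imwrite("pics/s4.png",cv2.resize(sc[135:195,200:270],None,fx=10,fy=10,interpolation=cv2.INTER_CUBIC)[...,::-1])
E
```

```text
(no output)
```

View pics/s4.png

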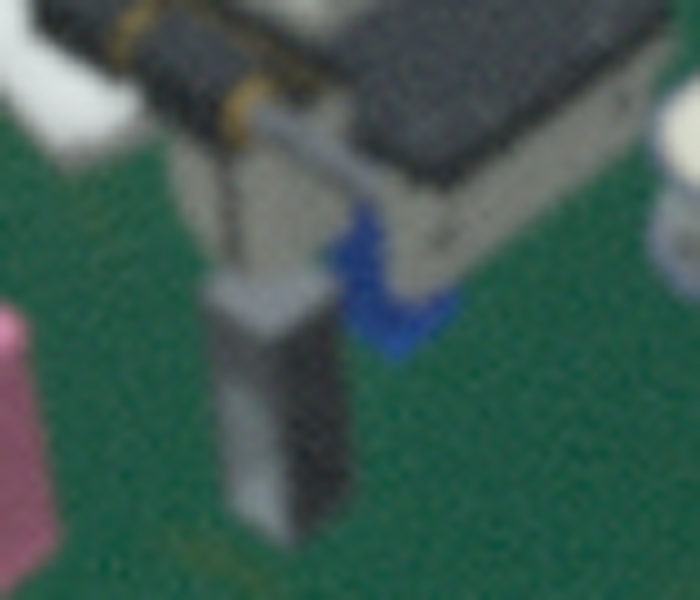

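```bash
python3 - <<'E'
from h import *
im=cv2.imread("pics/w1.png");cv2.imwrite("pics/w1f.png",cv2.resize(im[205:305,155:360],None,fx=3.9,fy=3.9,interpolation=cv2.INTER_CUBIC))
c=robot.calibration("wrist");P=np.linalg.inv(c["pose"]);s=robot.observe()
from scipy.spatial.transform import Rotation as R
Rt=R.from_euler('xyz',s["tool_rot"]).as_matrix();t=np.array(s["tool_pos"])
print("cam in tool",Rt.T@(np.array(c["pose"])[:3,3]-t),"axis",Rt.T@np.array(c["pose"])[:3,2])
# expected inner tip corners at opening 55mm, for various heights behind the TCP
for b in(0,.01,.02,.03,.04):
  print(b,[proj(c,t+Rt@np.array([x,-b,z])).round(0).tolist() for x in(-.0095,.0095) for z in(-.0275,.0275)])
E
```

```text
cam in tool [-0.06825551 -0.19081513 -0.0004268 ] axis [ 2.55408613e-01  9.66832759e-01 -9.25451622e-04]
0 [[218.0, 203.0], [296.0, 203.0], [218.0, 229.0], [295.0, 229.0]]
0.01 [[216.0, 208.0], [298.0, 208.0], [217.0, 234.0], [297.0, 234.0]]
0.02 [[213.0, 213.0], [301.0, 213.0], [215.0, 240.0], [299.0, 240.0]]
0.03 [[211.0, 218.0], [303.0, 218.0], [212.0, 247.0], [302.0, 247.0]]
0.04 [[208.0, 224.0], [306.0, 224.0], [210.0, 255.0], [305.0, 255.0]]
```

View pics/w1f.png

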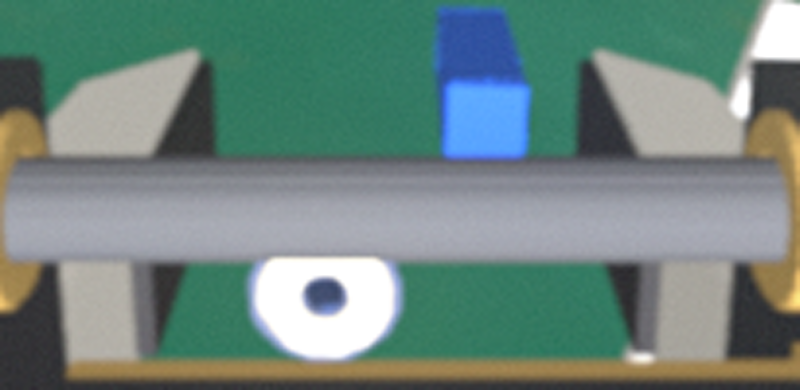

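In the wrist picture the inner tip corners are at (209,220) and (304,221). That puts the real finger ends about 32 mm behind the reported TCP, at about z = 87 mm now, so the fingers closed just above the cell. The cell hasn't moved. I'll reopen, then check the tip height from the scene camera.

```bash
python3 -m crank '{"xyz":[[0,0,0],[0,0,0],[0,0,0],[0,0,0],[0,0,0],[0,0,0],[0,0,0]],"roll":[0,0,0,0,0,0,0]}' -0.2 45
python3 - <<'E'
from h import *
s=robot.observe();t=np.array(s["tool_pos"])
from scipy.spatial.transform import Rotation as R
Rt=R.from_euler('xyz',s["tool_rot"]).as_matrix()
w=robot.calibration("wrist");c=robot.calibration("scene")
im=robot.read_camera("scene")[...,::-1];x0,y0=190,125
big=cv2.resize(im[y0:y0+70,x0:x0+80],None,fx=9,fy=9,interpolation=cv2.INTER_CUBIC)
for b,col in((0,(0,0,255)),(.032,(0,255,255))):
  for z in(-.0275,.0275):
    for x in(-.0095,.0095):
      p=(proj(c,t+Rt@np.array([x,-b,z]))-[x0,y0]+.5)*9;cv2.circle(big,(int(p[0]),int(p[1])),4,col,-1)
cv2.imwrite("pics/s5.png",big)
im=robot.read_camera("wrist")[...,::-1];cv2.imwrite("pics/w5.png",cv2.resize(im[180:305,155:360],None,fx=3.9,fy=3.9,interpolation=cv2.INTER_CUBIC))
E
```

```text
time: 4.3
tool_pos: [0.4967, 0.1611, 0.0547]
tool_rot: [-1.571, -0.0, 0.395]
contact_force: [-0.2, -0.3, 0.5]
opening: 0.0517
```

View pics/s5.png

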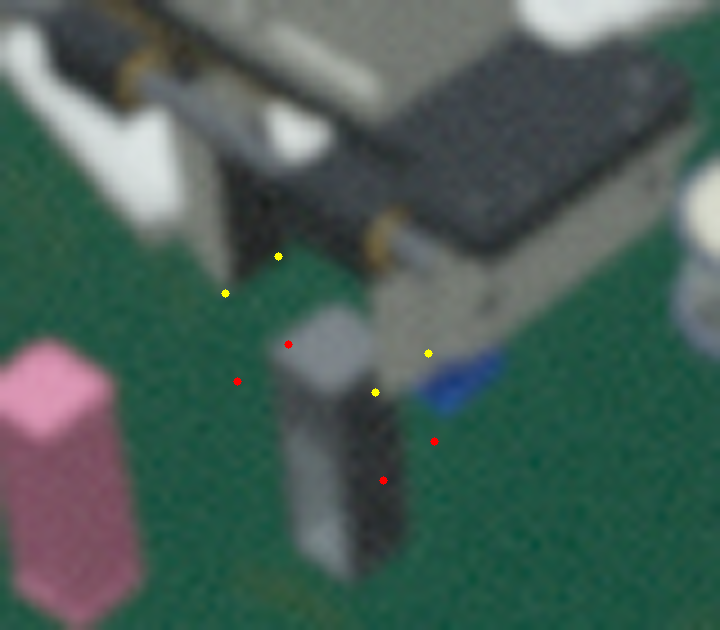

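View pics/w5.png

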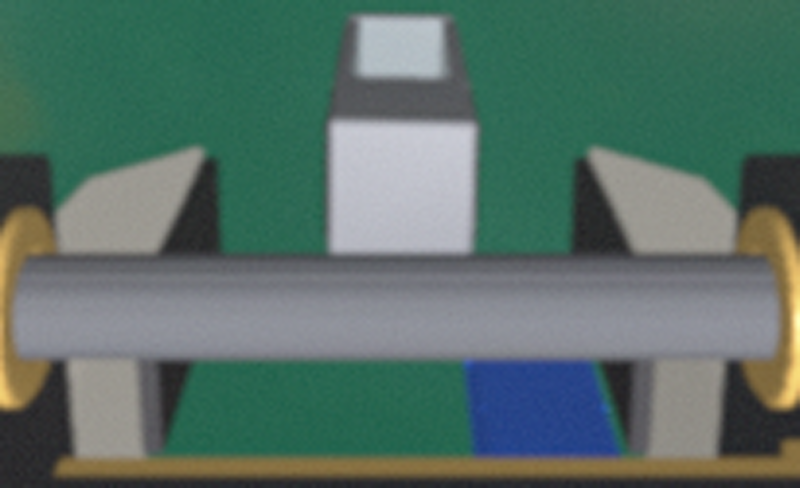

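The scene camera agrees: the yellow marks, 32 mm behind the TCP, fall on the real tips at (240,283) and (390,390), well away from the red TCP marks. I'll use real tip = TCP + 32 mm. I descend another 32 mm and grip the head.

```bash
python3 -m crank '{"xyz":[[0,1.0,0],[0,1.0,0],[0,0.8,0],[0,0.4,0],[0,0,0],[0,0,0]],"roll":[0,0,0,0,0,0]}' 
python3 -m crank '{"xyz":[[0,0,0],[0,0,0],[0,0,0],[0,0,0],[0,0,0],[0,0,0],[0,0,0],[0,0,0]],"roll":[0,0,0,0,0,0,0,0]}' 1 45
python3 - <<'E'
from h import *
im=robot.read_camera("scene")[...,::-1];x0,y0=190,125
cv2.imwrite("pics/s6.png",cv2.resize(im[y0:y0+70,x0:x0+80],None,fx=9,fy=9,interpolation=cv2.INTER_CUBIC))
im=robot.read_camera("wrist")[...,::-1];cv2.imwrite("pics/w6.png",cv2.resize(im[180:305,155:360],None,fx=3.9,fy=3.9,interpolation=cv2.INTER_CUBIC))
E
```

```text
time: 5.0
tool_pos: [0.4968, 0.1612, 0.0227]
tool_rot: [-1.571, 0.0, 0.395]
contact_force: [0.2, -0.7, 0.7]
opening: 0.0552
time: 5.8
tool_pos: [0.4968, 0.1612, 0.0228]
tool_rot: [-1.571, -0.0, 0.395]
contact_force: [-0.9, -0.2, 1.0]
opening: 0.0238
```

View pics/s6.png

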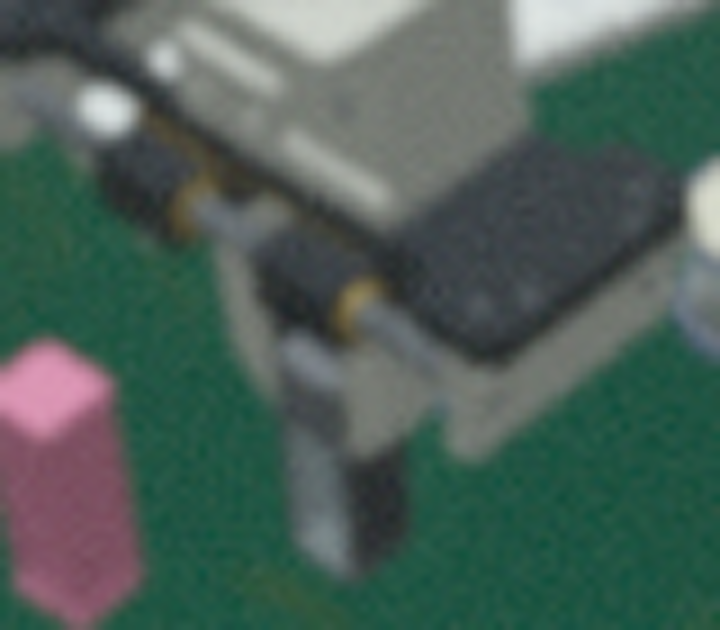

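View pics/w6.png

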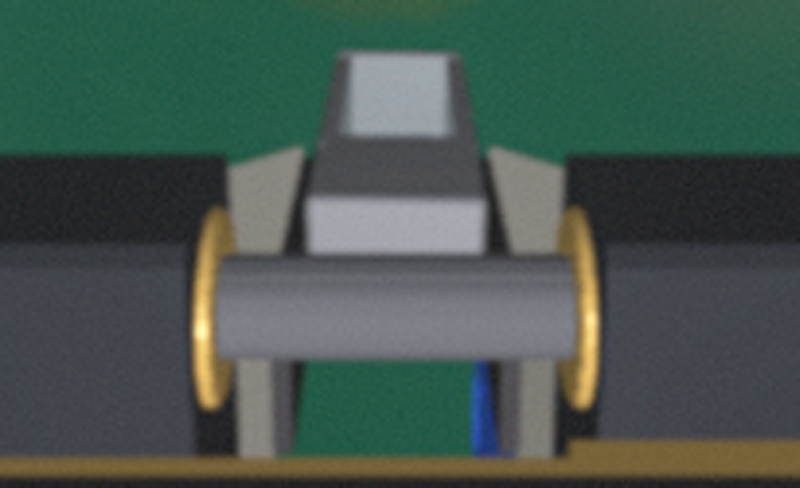

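It's gripped: opening 23.8 mm, cell square between the pads, window face towards tool -x, and the tips now on the head. I lift it, carry it to a staging point beside the well, and turn it 92.6°.

```bash
python3 -m crank '{"xyz":[[0,-2,0],[0,-3,0],[0,-3,0],[0,-2,0],[-0.46,0,-3.77],[-0.46,0,-3.77],[-0.46,0,-3.77],[-0.46,0,-3.77],[-0.46,0,-3.77],[-0.46,0,-3.77],[-0.46,0,-3.77],[0,0,0]],"roll":[0,0,0,0,0,0,0,0,0,0,0,0]}' 
python3 -m crank '{"xyz":[[0,0,0],[0,0,0],[0,0,0],[0,0,0],[0,0,0],[0,0,0],[0,0,0],[0,0,0],[0,0,0],[0,0,0],[0,0,0],[0,0,0],[0,0,0]],"roll":[7.72,7.72,7.72,7.72,7.72,7.72,7.72,7.72,7.72,7.72,7.72,7.72,0]}'
python3 - <<'E'
from h import *
s=robot.observe();c=robot.calibration("wrist");np.save("w7.npy",c["pose"]);print(s["tool_pos"],s["tool_rot"],s["contact_force"])
im=robot.read_camera("wrist");cv2.imwrite("pics/w7.png",im[...,::-1])
print(proj(c,[.541,-.0195,.056]))
E
```

```text
time: 7.1
tool_pos: [0.5694, -0.0993, 0.1222]
tool_rot: [-1.572, 0.0, 0.391]
contact_force: [0.5, -0.5, -0.8]
opening: 0.0237
time: 8.4
tool_pos: [0.5681, -0.0941, 0.1224]
tool_rot: [-1.571, 0.001, -1.223]
contact_force: [0.3, -0.7, -1.0]
opening: 0.0238
[ 0.5681327  -0.09408066  0.12238268] [-1.57141852e+00  7.62892282e-04 -1.22263591e+00] [ 0.28085043 -0.66163518 -0.96081386]
[255.717011   102.40834496]
```

View pics/w7.png

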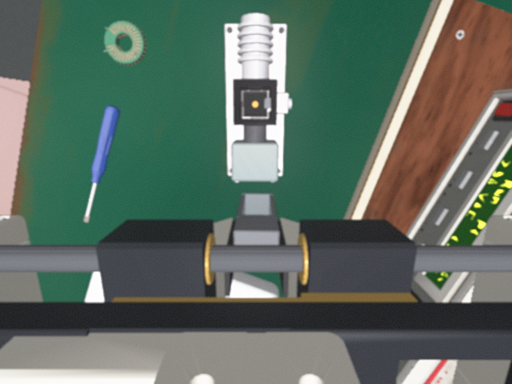

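The wrist view shows the well's black block at (255,101), the pin at (255,104), the shoe knob at (285,103), the lamp at the top and the receiver at (254,160). I'll enlarge it to measure the mouth.

```bash
python3 - <<'E'
import cv2
im=cv2.imread("pics/w7.png");cv2.imwrite("pics/w7c.png",cv2.resize(im[70:130,220:300],None,fx=10,fy=10,interpolation=cv2.INTER_CUBIC))
cv2.imwrite("pics/w7d.png",cv2.resize(im[5:195,205:310],None,fx=3,fy=3,interpolation=cv2.INTER_CUBIC))
E
```

```text
(no output)
```

View pics/w7c.png

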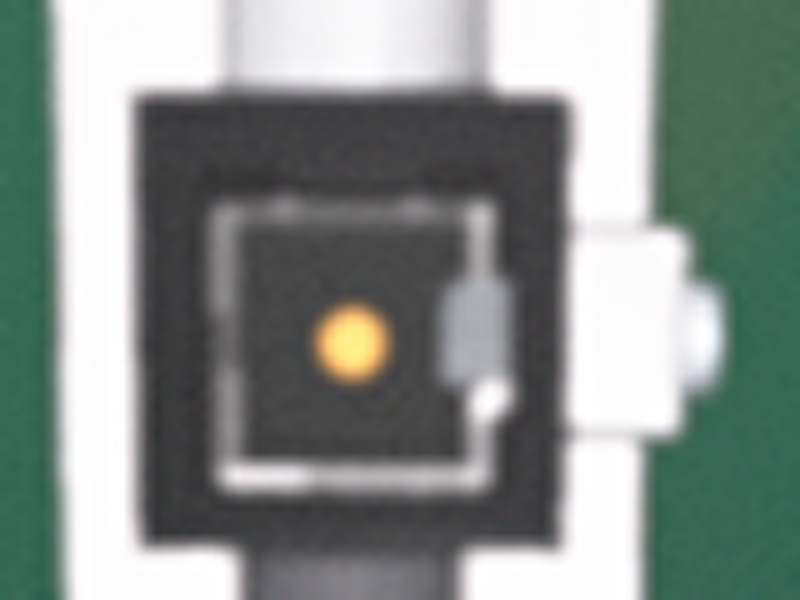

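View pics/w7d.png

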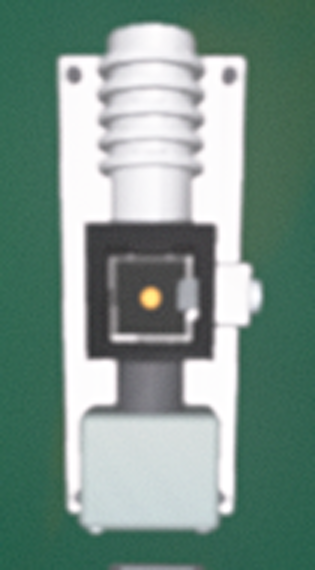

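```bash
python3 - <<'E'
from h import *
c=robot.calibration("wrist");c["pose"]=np.load("w7.npy")
f=lambda u,z,o=(220,70),k=10:onz(c,np.array(o)+(np.array(u)+.5)/k-.5,z)
def an(n,L,z,**k):
    q=np.array([f(u,z,**k) for u in L])
    e=q[0]+q[1]-q[2]-q[3];g=q[1]+q[2]-q[0]-q[3]
    print(n,q.mean(0).round(4),"y yaw",np.degrees(np.arctan2(e[1],e[0])).round(2),"x yaw",np.degrees(np.arctan2(g[1],g[0])).round(2),np.linalg.norm(e)/2,np.linalg.norm(g)/2)
an("mouth",[(208,200),(497,202),(492,492),(215,492)],.056)
an("block",[(135,95),(572,95),(562,547),(140,547)],.056)
an("screws",[(74,75),(229,75),(222,502),(78,500)],.006,o=(205,5),k=3)
print("pin",[f((353,343),z).round(4) for z in(.012,.022,.032)])
E
```

```text
mouth [ 0.5409 -0.0213  0.056 ] y yaw 110.08 x yaw 19.74 0.023992294376821065 0.024377265320153288
block [ 0.5401 -0.0195  0.056 ] y yaw 109.54 x yaw 19.93 0.037113136547863204 0.0369213158677237
screws [ 0.5402 -0.0201  0.006 ] y yaw 109.67 x yaw 19.52 0.13947880961722625 0.05119404445393395
pin [array([ 0.5399, -0.0193,  0.012 ]), array([ 0.5401, -0.0196,  0.022 ]), array([ 0.5403, -0.02  ,  0.032 ])]
```

Block, screws, pin and top camera agree within 1 mm: the well centre is about (0.5403, -0.0197), with the light path at yaw 109.7°. The tool yaw of -70.05° is well aligned. I move above the well, biased 1.2 mm towards -x, and come down to just above the mouth.

```bash
python3 -m crank '{"xyz":[[-2.0,0,-0.05],[-2.5,0,-0.05],[-2.4,0,-0.05],[-1.04,0,-0.04],[0,0,0],[0,1.5,0],[0,1.5,0],[0,0.5,0],[0,0,0],[0,0,0]],"roll":[0,0,0,0,0,0.2,0,0,0,0]}' 
python3 - <<'E'
from h import *
s=robot.observe();print(s["tool_pos"],s["tool_rot"],s["contact_force"],s["torque"])
im=robot.read_camera("wrist")[...,::-1];cv2.imwrite("pics/w8.png",cv2.resize(im[100:260,180:330],None,fx=4,fy=4,interpolation=cv2.INTER_CUBIC))
im=robot.read_camera("scene")[...,::-1];cv2.imwrite("pics/s8.png",cv2.resize(im[150:280,220:340],None,fx=4,fy=4,interpolation=cv2.INTER_CUBIC))
E
```

```text
time: 9.45
tool_pos: [0.5401, -0.0213, 0.0881]
tool_rot: [-1.57, -0.0, -1.226]
contact_force: [1.0, 0.4, -0.4]
opening: 0.024
[ 0.54011268 -0.02129392  0.08814443] [-1.57011519e+00 -3.50991587e-04 -1.22560444e+00] [ 0.96952678  0.36102351 -0.35428371] [-0.10200029 -0.01868509 -0.01382349]
```

View pics/w8.png

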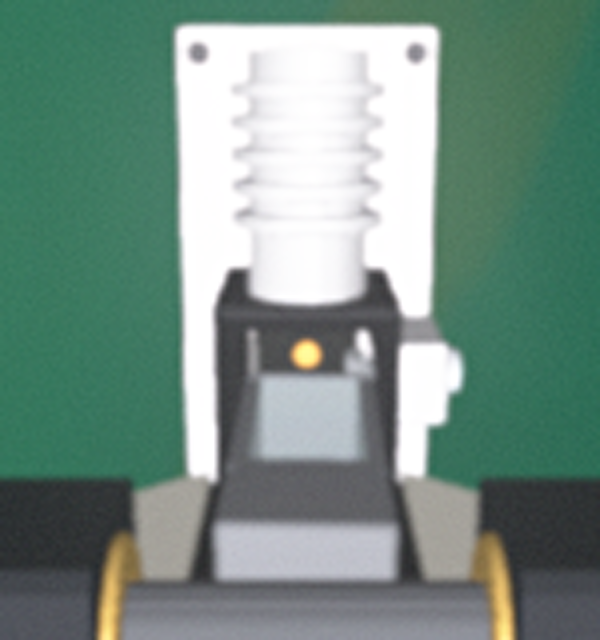

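View pics/s8.png

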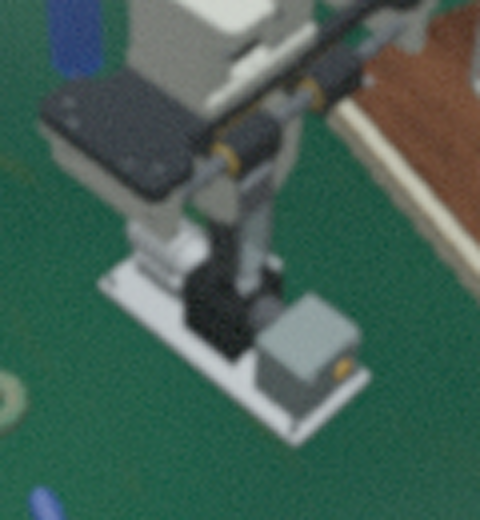

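The cell is over the mouth, with the pin visible just ahead of it at (307,354) in the crop and the window facing the lamp. I trim 1.2 mm and descend into the flare in small steps.

```bash
python3 -m crank '{"xyz":[[-0.12,0,-0.04],[0,0,0],[0,0.3,0],[0,0.3,0],[0,0.2,0],[0,0,0],[0,0,0]],"roll":[0,0,0,0,0,0,0]}' 
python3 -m crank '{"xyz":[[0,0.2,0],[0,0.2,0],[0,0.2,0],[0,0,0]],"roll":[0,0,0,0]}'
```

```text
time: 10.25
tool_pos: [0.5388, -0.0199, 0.0796]
tool_rot: [-1.571, 0.0, -1.225]
contact_force: [0.1, -0.7, -0.6]
opening: 0.0234
time: 10.65
tool_pos: [0.5386, -0.0198, 0.0733]
tool_rot: [-1.571, 0.0, -1.225]
contact_force: [0.3, -0.8, -0.9]
opening: 0.0235
```

```bash
python3 -m crank '{"xyz":[[0.03,0,0.04],[0,0.15,0],[0,0.15,0],[0,0,0]],"roll":[0,0,0,0]}' 
python3 -m crank '{"xyz":[[0,0.1,0],[0,0.1,0],[0,0.1,0],[0,0,0]],"roll":[0,0,0,0]}'
python3 -m crank '{"xyz":[[0,0.1,0],[0,0.1,0],[0,0.1,0],[0,0,0]],"roll":[0,0,0,0]}'
```

```text
time: 11.05
tool_pos: [0.5392, -0.02, 0.0705]
tool_rot: [-1.571, 0.0, -1.225]
contact_force: [-0.7, -0.1, -0.9]
opening: 0.0235
time: 11.45
tool_pos: [0.5392, -0.02, 0.0676]
tool_rot: [-1.571, 0.0, -1.225]
contact_force: [0.3, -0.5, 0.0]
opening: 0.0236
time: 11.85
tool_pos: [0.5392, -0.02, 0.0645]
tool_rot: [-1.571, 0.0, -1.225]
contact_force: [0.6, 0.4, -2.4]
opening: 0.0242
```

```bash
python3 -m crank '{"xyz":[[0,0.1,0],[0,0.1,0],[0,0,0]],"roll":[0,0,0]}' 
python3 -m crank '{"xyz":[[0,0.1,0],[0,0.1,0],[0,0,0]],"roll":[0,0,0]}'
python3 -m crank '{"xyz":[[0,0.1,0],[0,0.1,0],[0,0,0]],"roll":[0,0,0]}'
```

```text
time: 12.15
tool_pos: [0.5392, -0.02, 0.0626]
tool_rot: [-1.571, 0.0, -1.225]
contact_force: [0.1, -0.7, -1.2]
opening: 0.024
time: 12.45
tool_pos: [0.5389, -0.0201, 0.0606]
tool_rot: [-1.572, 0.0, -1.225]
contact_force: [-2.4, -1.0, 2.3]
opening: 0.0235
time: 12.75
tool_pos: [0.5389, -0.0201, 0.0586]
tool_rot: [-1.572, 0.0, -1.225]
contact_force: [-3.2, -2.1, 2.0]
opening: 0.0235
```

The shoe has engaged: about 3 N sideways and 3 N upward. The underside is at about 35.8 mm.

```bash
python3 -m crank '{"xyz":[[0,0.1,0],[0,0.1,0],[0,0,0]],"roll":[0,0,0]}' 
python3 -m crank '{"xyz":[[0,0.1,0],[0,0.1,0],[0,0,0]],"roll":[0,0,0]}'
python3 -m crank '{"xyz":[[0,0.1,0],[0,0.05,0],[0,0,0]],"roll":[0,0,0]}'
```

```text
time: 13.05
tool_pos: [0.539, -0.0201, 0.0565]
tool_rot: [-1.571, 0.0, -1.225]
contact_force: [-4.8, -0.4, 3.4]
opening: 0.0238
time: 13.35
tool_pos: [0.5386, -0.0201, 0.054]
tool_rot: [-1.572, 0.001, -1.225]
contact_force: [-3.4, -2.8, -0.6]
opening: 0.0237
time: 13.65
tool_pos: [0.539, -0.02, 0.0529]
tool_rot: [-1.572, 0.001, -1.225]
contact_force: [-4.1, -2.0, 0.6]
opening: 0.0234
```

```bash
python3 -m crank '{"xyz":[[0,0.05,0],[0,0.03,0],[0,0,0]],"roll":[0,0,0]}'
```

```text
time: 13.95
tool_pos: [0.539, -0.0199, 0.0522]
tool_rot: [-1.571, 0.0, -1.225]
contact_force: [-4.7, -1.4, 2.2]
opening: 0.0236
```

```bash
python3 -m crank '{"xyz":[[0,0.04,0],[0,0.04,0],[0,0,0]],"roll":[0,0,0]}'
```

```text
time: 14.25
tool_pos: [0.539, -0.0199, 0.0514]
tool_rot: [-1.571, 0.0, -1.225]
contact_force: [-4.2, -2.4, 1.7]
opening: 0.0238
```

```bash
python3 -m crank '{"xyz":[[0,0.04,0],[0,0.04,0],[0,0,0]],"roll":[0,0,0]}'
```

```text
time: 14.55
tool_pos: [0.539, -0.0199, 0.0506]
tool_rot: [-1.571, 0.001, -1.225]
contact_force: [-4.8, -0.8, 1.3]
opening: 0.0234
```

```bash
python3 -m crank '{"xyz":[[0,0.04,0],[0,0.04,0],[0,0,0]],"roll":[0,0,0]}'
```

```text
time: 14.85
tool_pos: [0.539, -0.0199, 0.0498]
tool_rot: [-1.571, 0.001, -1.225]
contact_force: [-5.0, -2.1, 1.6]
opening: 0.0235
```

```bash
python3 -m crank '{"xyz":[[0,0.04,0],[0,0.04,0],[0,0,0]],"roll":[0,0,0]}'
```

```text
time: 15.15
tool_pos: [0.5389, -0.0199, 0.049]
tool_rot: [-1.571, 0.001, -1.225]
contact_force: [-5.6, -0.6, 1.9]
opening: 0.0235
```

```bash
python3 -m crank '{"xyz":[[0,0.04,0],[0,0.04,0],[0,0,0]],"roll":[0,0,0]}'
```

```text
time: 15.45
tool_pos: [0.5389, -0.0199, 0.0482]
tool_rot: [-1.571, 0.001, -1.225]
contact_force: [-4.6, -2.4, 1.9]
opening: 0.0234
```

```bash
python3 -m crank '{"xyz":[[0,0.04,0],[0,0.04,0],[0,0,0]],"roll":[0,0,0]}'
```

```text
time: 15.75
tool_pos: [0.5389, -0.0199, 0.0474]
tool_rot: [-1.571, 0.001, -1.225]
contact_force: [-5.1, -2.6, 1.3]
opening: 0.024
```

```bash
python3 -m crank '{"xyz":[[0,0.04,0],[0,0.04,0],[0,0,0]],"roll":[0,0,0]}'
```

```text
time: 16.05
tool_pos: [0.539, -0.0199, 0.0466]
tool_rot: [-1.571, 0.001, -1.225]
contact_force: [-3.7, -1.4, 1.5]
opening: 0.0238
```

```bash
python3 -m crank '{"xyz":[[0,0.04,0],[0,0.04,0],[0,0,0]],"roll":[0,0,0]}'
```

```text
time: 16.35
tool_pos: [0.539, -0.0199, 0.0458]
tool_rot: [-1.571, 0.001, -1.225]
contact_force: [-5.1, -1.0, 1.9]
opening: 0.0242
```

```bash
python3 -m crank '{"xyz":[[0,0.04,0],[0,0.04,0],[0,0,0]],"roll":[0,0,0]}'
```

```text
time: 16.65
tool_pos: [0.5389, -0.0199, 0.045]
tool_rot: [-1.571, 0.001, -1.225]
contact_force: [-4.9, -1.9, 1.5]
opening: 0.0236
```

```bash
python3 -m crank '{"xyz":[[0,0.04,0],[0,0.04,0],[0,0,0]],"roll":[0,0,0]}'
```

```text
time: 16.95
tool_pos: [0.5389, -0.0199, 0.0441]
tool_rot: [-1.572, 0.001, -1.225]
contact_force: [-4.9, -1.8, 2.0]
opening: 0.0235
```

```bash
python3 -m crank '{"xyz":[[0,0.04,0],[0,0.04,0],[0,0,0]],"roll":[0,0,0]}'
```

```text
time: 17.25
tool_pos: [0.539, -0.0199, 0.0434]
tool_rot: [-1.571, 0.001, -1.225]
contact_force: [-4.2, -1.1, 1.0]
opening: 0.0235
```

```bash
python3 -m crank '{"xyz":[[0,0.04,0],[0,0.04,0],[0,0,0]],"roll":[0,0,0]}'
```

```text
time: 17.55
tool_pos: [0.539, -0.0199, 0.0426]
tool_rot: [-1.571, 0.001, -1.225]
contact_force: [-4.8, -2.0, 1.8]
opening: 0.0237
```

```bash
python3 -m crank '{"xyz":[[0,0.04,0],[0,0.04,0],[0,0,0]],"roll":[0,0,0]}'
```

```text
time: 17.85
tool_pos: [0.539, -0.0199, 0.0418]
tool_rot: [-1.571, 0.001, -1.225]
contact_force: [-5.6, -1.0, 1.0]
opening: 0.0236
```

```bash
python3 -m crank '{"xyz":[[0,0.04,0],[0,0.04,0],[0,0,0]],"roll":[0,0,0]}'
```

```text
time: 18.15
tool_pos: [0.539, -0.0199, 0.041]
tool_rot: [-1.571, 0.001, -1.225]
contact_force: [-4.6, -0.1, 1.6]
opening: 0.0237
```

```bash
python3 -m crank '{"xyz":[[0,0.04,0],[0,0.04,0],[0,0,0]],"roll":[0,0,0]}'
```

```text
time: 18.45
tool_pos: [0.539, -0.0199, 0.0402]
tool_rot: [-1.571, 0.001, -1.225]
contact_force: [-5.3, -2.0, 1.9]
opening: 0.0237
```

```bash
python3 -m crank '{"xyz":[[0,0.04,0],[0,0.04,0],[0,0,0]],"roll":[0,0,0]}'
```

```text
time: 18.75
tool_pos: [0.539, -0.0199, 0.0394]
tool_rot: [-1.571, 0.001, -1.225]
contact_force: [-4.8, -1.7, 1.9]
opening: 0.0239
```

```bash
python3 -m crank '{"xyz":[[0,0.04,0],[0,0.04,0],[0,0,0]],"roll":[0,0,0]}'
```

```text
time: 19.05
tool_pos: [0.539, -0.0199, 0.0387]
tool_rot: [-1.571, 0.0, -1.225]
contact_force: [-4.4, -1.9, 2.8]
opening: 0.0235
```

```bash
python3 -m crank '{"xyz":[[0,0.04,0],[0,0.04,0],[0,0,0]],"roll":[0,0,0]}'
```

```text
time: 19.35
tool_pos: [0.539, -0.0199, 0.0379]
tool_rot: [-1.571, 0.001, -1.225]
contact_force: [-5.1, -2.0, 2.3]
opening: 0.0237
```

```bash
python3 -m crank '{"xyz":[[0,0.04,0],[0,0.04,0],[0,0,0]],"roll":[0,0,0]}'
```

```text
time: 19.65
tool_pos: [0.539, -0.0199, 0.0371]
tool_rot: [-1.571, 0.0, -1.226]
contact_force: [-4.1, -2.8, 2.1]
opening: 0.0238
```

```bash
python3 -m crank '{"xyz":[[0,0.04,0],[0,0.04,0],[0,0,0]],"roll":[0,0,0]}'
```

```text
time: 19.95
tool_pos: [0.539, -0.0199, 0.0363]
tool_rot: [-1.571, 0.0, -1.225]
contact_force: [-4.9, -2.1, 3.1]
opening: 0.0238
```

```bash
python3 -m crank '{"xyz":[[0,0.04,0],[0,0.04,0],[0,0,0]],"roll":[0,0,0]}'
```

```text
time: 20.25
tool_pos: [0.5391, -0.0199, 0.036]
tool_rot: [-1.571, 0.0, -1.225]
contact_force: [-6.8, -1.6, 6.9]
opening: 0.0241
```

The force rose and the tool stopped short of its command, so that is the bottom. I press a little more, gently.

```bash
python3 -m crank '{"xyz":[[0,0.03,0],[0,0,0]],"roll":[0,0]}'
```

```text
time: 20.45
tool_pos: [0.5391, -0.0199, 0.0359]
tool_rot: [-1.571, 0.0, -1.225]
contact_force: [-6.1, -0.6, 8.4]
opening: 0.0239
```

```bash
python3 -m crank '{"xyz":[[0,0.04,0],[0,0,0]],"roll":[0,0]}'
```

```text
time: 20.65
tool_pos: [0.5392, -0.0199, 0.0357]
tool_rot: [-1.571, 0.0, -1.225]
contact_force: [-6.7, -2.2, 10.9]
opening: 0.024
```

```bash
python3 -m crank '{"xyz":[[0,0.04,0],[0,0,0],[0,0,0]],"roll":[0,0,0]}'
```

```text
time: 20.95
tool_pos: [0.5392, -0.0199, 0.0356]
tool_rot: [-1.571, -0.0, -1.225]
contact_force: [-7.3, -1.6, 12.9]
opening: 0.0238
```

The slope is about 6 N over 0.4 mm, or 15 N/mm, which matches the seat's rubber. It's home with 13 N on it. I release and back off.

```bash
python3 -m crank '{"xyz":[[0,0,0],[0,0,0],[0,0,0],[0,0,0],[0,0,0],[0,0,0]],"roll":[0,0,0,0,0,0]}' -0.2
python3 -m crank '{"xyz":[[0,-0.5,0],[0,-1.5,0],[0,-3,0],[0,-3,0],[0,-3,0],[0,0,0]],"roll":[0,0,0,0,0,0]}'
python3 -m crank '{"xyz":[[3,0,0],[3,0,0],[3,0,0],[0,0,0],[0,0,0]],"roll":[0,0,0,0,0]}'
python3 - <<'E'
from h import *
s=robot.observe();c=robot.calibration("wrist");np.save("w9.npy",c["pose"]);print(s["time"],s["tool_pos"],s["contact_force"])
im=robot.read_camera("wrist")[...,::-1];cv2.imwrite("pics/w9.png",im);cv2.imwrite("pics/w9c.png",cv2.resize(im[20:220,190:320],None,fx=3,fy=3,interpolation=cv2.INTER_CUBIC))
im=robot.read_camera("scene")[...,::-1];cv2.imwrite("pics/s9f.png",im);cv2.imwrite("pics/s9.png",cv2.resize(im[150:280,220:340],None,fx=4,fy=4,interpolation=cv2.INTER_CUBIC))
E
```

```text
time: 21.55
tool_pos: [0.5394, -0.02, 0.0344]
tool_rot: [-1.571, 0.0, -1.225]
contact_force: [-0.5, 0.2, 1.1]
opening: 0.0551
time: 22.15
tool_pos: [0.5419, -0.0204, 0.1492]
tool_rot: [-1.563, -0.004, -1.225]
contact_force: [-0.2, 0.7, 0.3]
opening: 0.0552
time: 22.65
tool_pos: [0.5693, -0.1048, 0.1437]
tool_rot: [-1.572, 0.001, -1.227]
contact_force: [0.4, -0.1, 0.3]
opening: 0.0551
22.65 [ 0.56926168 -0.1047972   0.14374054] [ 0.36740334 -0.09761532  0.25596356]
```

View pics/w9c.png

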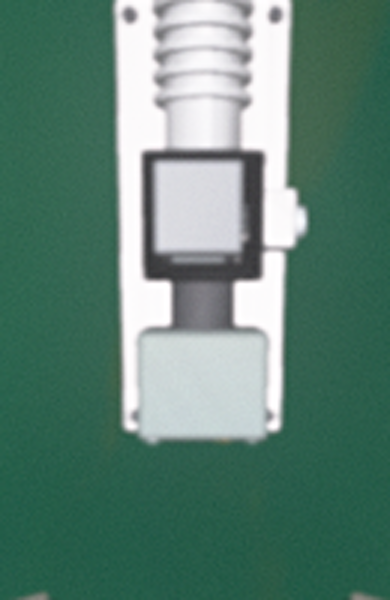

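View pics/s9.png

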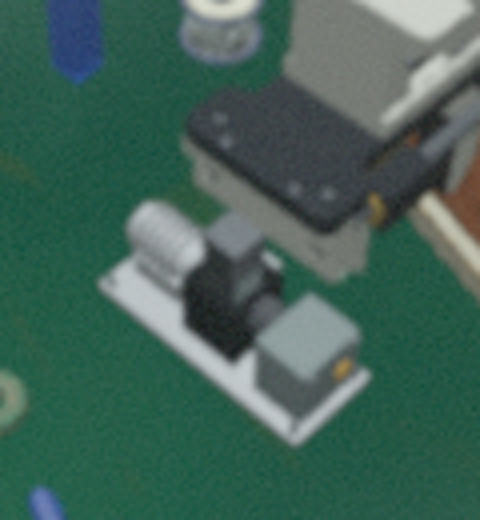

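The cell stands upright in the well on the -x side with its window towards the receiver. I'll check height, position and yaw, and that the bystanders stayed put.

```bash
python3 - <<'E'
from h import *
c=robot.calibration("wrist");c["pose"]=np.load("w9.npy")
L=[(153,160),(241,162),(238,252),(155,250)]
for z in(.087,.091,.095):
    q=np.array([onz(c,np.array([190,20])+(np.array(u)+.5)/3-.5,z) for u in L])
    e=q[0]+q[1]-q[2]-q[3];g=q[1]+q[2]-q[0]-q[3]
    print(z,q.mean(0).round(4),np.degrees(np.arctan2(e[1],e[0])).round(2),np.degrees(np.arctan2(g[1],g[0])).round(2),np.linalg.norm(e)/2,np.linalg.norm(g)/2)
top=robot.read_camera("top")[...,::-1];t0=cv2.imread("pics/top0.png")
cv2.imwrite("pics/t9.png",np.vstack([t0[120:280,110:390],top[120:280,110:390]]).repeat(1,0))
sc=cv2.imread("pics/s9f.png");s0=cv2.imread("pics/scene0.png")
d=cv2.absdiff(sc,s0).max(2)
for n,(x,y) in dict(toroid=(218,250),driver=(243,300),reel=(275,153)).items():print(n,d[y-15:y+15,x-15:x+15].mean().round(1))
E
```

```text
0.087 [ 0.5385 -0.0204  0.087 ] 109.32 18.43 0.023179969118132204 0.02332048068880286
0.091 [ 0.5387 -0.0207  0.091 ] 109.32 18.43 0.022805593714797814 0.022943835909022034
0.095 [ 0.5388 -0.0211  0.095 ] 109.32 18.43 0.022431218311463365 0.02256719112924131
toroid 4.7
driver 4.8
reel 4.9
```

View pics/t9.png

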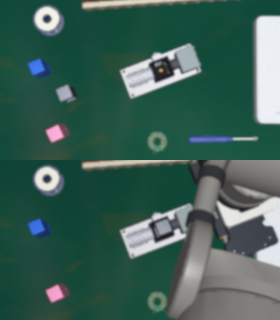

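```bash
python3 - <<'E'
from cell import robot
print(robot.hand_in())
E
```

```text
the job is handed in; nothing more can be done
None
```

The glass cell is seated upright in the photometer well and released. I handed the job in at about 23 s; no verdict was reported.

- **Grasp:** The first grip closed on air. The real fingertips sit about 32 mm behind the reported TCP, and two cameras confirmed this. With that offset allowed for, the second grip held the head.
- **Seating:** The shoe engaged with the cell's underside near 38 mm above the worktop. I then lowered it in 0.8 mm steps until I felt the bottom, with the underside at about 13 mm. The force then rose from 7 to 13 N over 0.4 mm, which matches the seat's 15 N/mm rubber. The highest push I read was 13 N.
- **Last checks:** The cell's axis is about 1.9 mm from my estimate of the well centre, towards -x where the shoe pushes it. Its clear faces are about 0.5 to 1.5° off the light path, and I saw no tilt. The gripper was clear and the bystanders looked unmoved.
- **Not confirmed:** The pin's travel couldn't be read directly, so "fully home" rests on the force and stiffness I felt. The cell's top measured about 23 mm wide at the expected height instead of 24 mm, so the camera did not confirm its height.

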